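Pull the dust filter with the hook

ROBOT

A 6-joint arm with a two-finger parallel gripper is mounted at the origin on the work surface; the furniture and walls round the work are solid. World frame = base frame: x ahead of the robot, y to its left, z up, the work surface at z = 0. Lengths are in m, angles in rad, forces in N, time in s.
With the tool pointing down it reaches from about 0.25 to 0.725 m from the base axis. Payload 4 kg.
Tool frame: the origin (TCP) lies on the centre line of the jaws, within the pads' length; the fingertips stand 17 mm ahead of it and the grasp point (between the pads) lies 2 mm behind it; z points along the fingers, y is the line along which they close (so a half turn about z gives the same grasp; the last joint's range is limited). The gripper opens to 85 mm and grips with 20 to 120 N. Pads are 22 mm wide; open, the fingers measure 114 mm over their backs; the gripper's body (76 mm by 85 mm) begins 54 mm behind the grasp point. The pads swing forward as they close: fully open they stand 13 mm farther back than shut.
Start: joints at [1.171, 0.241, 0.005, 1.335, 0, 1.571], TCP at [0.195, 0.461, 0.248] pointing down, gripper open.
Joint ranges: [-2.72, 2.72], [-1.05, 1.87], [-1.09, 1.28], [-1.99, 2.15], [-1.42, 1.44], [-3.14, 3.14]. Speed limits (rad/s): [2.79, 2.79, 3.14, 3.14, 3.14, 3.14].

INTERFACE

Orientations are given as a unit quaternion [x, y, z, w].
In Python, from workcell import get_obs, imaging, order gives the robot as it stands.
- The arm moves only by the tool apply_moves, never from a script. Its argument "targets" is a list that holds one entry, the list of rows, each a list of 5 numbers: the shift along the world's x, y, z in units of 40 mm (1.0 is 40 mm), then the turn about the world's z in degrees, then the gripper command: -1 is shut, 1 is fully open, values between are in proportion. In form: [[[dx, dy, dz, turn, fingers], ...]]. A call has 1 to 8 rows; each row shifts and turns the commanded pose from where the row before left it; what a row does not reach is not made up. A row lasts 1/12 s, in which the tool goes at most 41.7 mm and 7.16 degrees, less where a joint would pass 70% of its speed; a pose out of reach is approached as far as the arm can. A call is refused whole if a number of a shift passes 1 or a number of a turn 7.16, either way. A call with a gripper value outside its range is refused whole. The fingers move at their own pace and stop on an object; the grip force is fixed at half the most. Time passes only in rows, so rows that do not move let the fingers close. It gives the time, the measured TCP pose, the force, the opening and the grip force at its end, in the units of the state.
- get_obs(): the state, without advancing time (a new reading comes with each control period).
- imaging.camera(name): name is "scene" or "top" or "wrist"; returns (picture, depth): 420x560x3 uint8, blue, green, red; 420x560 float32, m along the optical axis (not along the pixel's ray), 0 where there is no reading.
- imaging.get_calibration(name): a dict with "camera_matrix" (3x3 intrinsics, pixels), "eye" and "rotation" of the camera in the world; the wrist camera has in their place "hand_eye" (4x4, takes a point from camera to tool coordinates, whose origin is the TCP and whose axes are the flange's). Camera axes: x right, y down, z forward; pixel columns grow to the right and rows downward; lengths in m; the calibration is good to about 2 mm. The wrist camera is an equidistant fisheye: a pixel r from the principal point sees the ray r / f radians off the axis. A picture is of the moment at which its call begins: read the wrist's pose just before it. get_calibration takes no time and is no camera call.
- order.job_done(): hands the job in; it is judged then, once.
The state is a dict: "clock": time; "joint_pos": joint angles; "joint_vel": joint speeds; "tau": joint torques, N m; "eef_pos": TCP position; "tool_rot": TCP orientation; "ft_force": force on the tool from outside, world axes, zero at the start; "ft_torque": the same for the moment, N m; "grip_width": finger opening in m; "grasp_force": force on a finger pad.
Only numpy, scipy, OpenCV 4.12 (cv2) and the standard library are available. Lean on these libraries where they do the work, as an engineer would, in place of code of your own. Each camera call takes 0.05 s, during which the arm holds its last target. There are 200 camera calls.

TASK

Change-over of the dust filter: turn the pot's latch knob anticlockwise to its stop so that the tongue clears the mouth, then take the hook from its rack, catch the wire loop of the filter down in the pot and draw the filter out. Set it down gently, standing upright on the floor of the tray's wide compartment beside the roll of tape, and hang the hook upright in its rack again, leaving the latch open. The filter is filthy, so let only the hook touch it, never the gripper, and do not shift the things lying about.

Things in the scene. Friction and masses are not known exactly. Their poses are not given: they have to be found in the camera images.
- dust_pot: Fixed bare-metal filter pot, open at the top, on a dark foot plate. Origin: on the bore axis at bench level; z up. Height 120, outer radius 41 (44 at the rim), bore 70 across, bore floor 8 above the bench. A pillar 60 from the bore axis along +x of the pot carries the latch. Hose stubs stick out 60 to +y and -y at height 45.
- latch (a joint): Latch angle (rad) about its upright pillar: 0 with its tongue straight across the pot's mouth (pillar to -x of the pot), growing anticlockwise seen from above; open stop at 1.4. Starts at 0 to 0.35, stays where left, friction 0.05 N m. The tongue is 16 wide, reaches 76 from the pillar axis, 2 to 7 above the rim, and bars the mouth until swung aside.
- latch_grip (a point): Point on the latch's axis, in the black grip bar on top, 150 above the bench. The bar is 40 long (along x of this point, which turns with the latch), 12 thick (y), and spans 135 to 161 above the bench.
- filter_loop (a point): Top of the filter's wire loop (middle of the 4 thick wire). An arch like a house front over the filter's centre: legs 28 apart rise 18 from the filter's top, then slope together to a peak here, 30 above the filter's top. The loop lies in the y-z plane of this point (x is square to it, z up) and starts at any angle about the vertical.
- filter: Loose grey and paper filter cartridge, a short cylinder 60 across and 28 high, about 80 g, with the wire loop on top. It starts on the floor of the pot's bore, within 2 of its axis. Origin: centre of its underside; axes as for the loop, whose top is 58 above.
- hook_grip (a point): Centre of the hook tool's wooden handle (18 x 18 across x and y, 56 long along z), 143 above the tool's lowest point. A flange 26 across, 4 thick, has its underside 34 below; under it a steel shaft 6 thick on the same axis. Its foot (6 thick, middle line 140 below) runs to +x and turns up; tip 17 out, 11 above the lowest point. About 90 g. Starts in the rack, turned up to 0.5 rad.
- hook_seat (a point): The catch of the hook: middle of the top of its foot, between shaft and upturned tip (gap 8), 7 from the shaft axis along +x and 137 below the handle's centre. Axes as for the handle.
- rack_seat (a point): Hook's place on the fixed rack: between the fork's two prongs, at their top (136 above the bench). The slot is 14 wide along x of this point, open to -x, where the prongs end 16 away; closed end 40 away to +x. The flange lies on the prongs, shaft here. The foot does not pass the slot upward: lift the hook a little and move it out to -x; bring it in likewise. All of the rack is lower than this.
- tray: Fixed red plastic tray, floor top 3 above the bench, walls to 48. Origin: centre of its underside. Inside it measures x -144 to 144 and y -96 to 96; a divider 29 high along x at y = -30 parts the wide compartment (y -29 to 96) from the narrow one, which holds two driver bits.
- tape_centre (a point): Centre of the loose roll of masking tape, 104 across and 24 high, lying flat on the floor in the tray's wide compartment, anywhere along it; at one end or the other at least 90 of the compartment's length stays free.
- cork_centre (a point): Centre of the loose cork block (36 x 60 x 26), on the bench beside the pot. Leave it.
- measure_centre (a point): Centre of the loose yellow tape measure (35 x 72 x 62 high), on the bench beside the rack. Leave it.
- brown_centre (a point): Centre of the loose brown block (40 x 52 x 22), on the bench in front of the rack. Leave it.

How it is judged:
On the way, in this order (a step that is already met when the one before it is completed fails the run):
1. the latch is turned to its open stop (value of joint latch above 1.33 rad), for 0.2 s.
2. the filter hangs on the hook, clear above the pot's mouth (z of filter in the frame of dust_pot above 0.12 m and contact force between hook and filter above 0.2 N), for 0.2 s.
At the end, for the whole second after the job is handed in: The latch is open (over 1.33 rad of 1.4). The filter stands upright (within 0.1 rad) and at rest on the floor of the tray's wide compartment (underside below 8 mm). The hook hangs upright (within 0.1 rad) and at rest in its rack, flange on the prongs, shaft between them (value of joint latch above 1.33 rad and x of filter in the frame of tray between -0.116 and 0.116 m and y of filter in the frame of tray between -0.002 and 0.07 m and height (world z) of filter below 0.008 m and angle between each of filter, hook_grip's own z axis and vertical below 0.1 rad and linear speed of each of filter, hook below 0.02 m/s and x of hook_grip in the frame of rack_seat between -0.016 and 0.04 m and y of hook_grip in the frame of rack_seat between -0.012 and 0.012 m and z of hook_grip in the frame of rack_seat between 0.03 and 0.039 m); the robot touches nothing.
It fails at once if the gripper or arm touches the filter (contact force between any of the fingers, the arm and filter above 0.3 N).
It fails at once if the filter is dropped or banged into the tray (over 20 N) (contact force between filter and tray above 20 N).
It fails at once if the tape roll, cork block, tape measure or brown block is shifted by more than 25 mm (distance of any of tape_centre, cork_centre, measure_centre, brown_centre from where it was at the start of the episode above 0.025 m).
It also fails if it takes over 72 s, if anything falls off the work surface, if the arm or the gripper's body presses on something with over 40 N, if the wrist force passes 120 N, or if a joint passes its speed limit or range.

## Working session

There is one attempt and no reset: what is moved stays moved. The work goes in short steps, Python scripts to look and compute and a tool call to move; the robot and the scene stay as the last step left them, time stands still between calls to the robot, and variables do not carry over. Pictures are saved under pics/ and viewed, at most 10 in all, crops included, and the job is handed in when it is done.

Besides the shell and the picture viewer there is one more tool, called after ">>>" by a JSON object that holds its "api" and its "payload", one argument or row to a line. apply_moves: Moves the arm, as the interface text tells. Its arguments: {"type":"object","properties":{"targets":{"type":"array","items":{"type":"array","items":{"type":"array","items":{"type":"number"}}}}},"required":["targets"]}

```bash
mkdir -p pics; ls
cat > h.py <<'E'
import numpy as np, cv2
from workcell import get_obs, imaging, order
def shot(name):
    p,d=imaging.camera(name); np.savez(f'pics/{name}.npz',p=p,d=d); return p,d
def pts(name,d=None):
    z=np.load(f'pics/{name}.npz'); d=z['d'] if d is None else d
    c=imaging.get_calibration(name);K=np.array(c['camera_matrix'])
    v,u=np.mgrid[:420,:560]
    P=np.stack([(u-K[0,2])/K[0,0]*d,(v-K[1,2])/K[1,1]*d,d],-1)
    return P@np.array(c['rotation']).T+np.array(c['eye'])
E
python3 - <<'E'
from h import *
print(get_obs())
a,_=shot('top');b,_=shot('scene')
cv2.imwrite('pics/top.png',cv2.resize(a,(800,600)));cv2.imwrite('pics/scene.png',cv2.resize(b,(800,600)))
for n in('top','scene'):print(imaging.get_calibration(n))
P=pts('top');print(P[210,280],P[100,100])
E
```

```text
pics
{'clock': 0.0, 'joint_pos': array([1.17100253e+00, 2.41397341e-01, 3.74629107e-03, 1.33519494e+00,
       6.45255782e-06, 1.57081255e+00]), 'joint_vel': array([ 0.00097225, -0.00205791,  0.00035347,  0.00010144, -0.00136625,
       -0.00038511]), 'tau': array([-7.69886101e-04, -3.72320652e+01,  2.52406454e+01,  1.70369918e-02,
        1.80935713e-04, -7.91960332e-06]), 'eef_pos': array([0.19438496, 0.46003287, 0.24742914]), 'tool_rot': array([ 1.98576133e-01,  9.80084930e-01, -1.00378526e-03, -2.06652945e-04]), 'ft_force': array([-0.10386668,  0.45778008,  1.05324861]), 'ft_torque': array([-0.01724766,  0.0391194 ,  0.03015444]), 'grasp_force': 0.0, 'grip_width': 0.08558372313121287}
{'camera_matrix': array([[398.30096662,   0.        , 279.86426705],
       [  0.        , 398.30096662, 212.50271733],
       [  0.        ,   0.        ,   1.        ]]), 'eye': array([0.28741956, 0.01139379, 1.12873576]), 'rotation': array([ 0.7059467 , -0.70365375,  0.06253626, -0.05098896])}
{'camera_matrix': array([[405.90688191,   0.        , 284.43501062],
       [  0.        , 405.90688191, 209.67669824],
       [  0.        ,   0.        ,   1.        ]]), 'eye': array([-0.05880479, -0.48904591,  0.96310686]), 'rotation': array([ 0.86837645, -0.36373618,  0.13148521, -0.31037071])}Traceback (most recent call last):
  File "<stdin>", line 6, in <module>
  File "h.py", line 10, in pts
    return P@np.array(c['rotation']).T+np.array(c['eye'])
           ~^~~~~~~~~~~~~~~~~~~~~~~~~~
ValueError: matmul: Input operand 1 has a mismatch in its core dimension 0, with gufunc signature (n?,k),(k,m?)->(n?,m?) (size 4 is different from 3)
```

```bash
sed -i "s/np.array(c\['rotation'\]).T/R.from_quat(c['rotation']).as_matrix().T/; 1a from scipy.spatial.transform import Rotation as R" h.py
python3 -c "
from h import *
P=pts('top');print(P[210,280],P[100,100],P[300,400]);P=pts('scene');print(P[210,280])"
```

```text
[ 0.45425825 -0.00499252  0.13930532] [0.79890494 0.5214589  0.020218  ] [ 0.22681562 -0.33208705  0.03214194]
[0.49457883 0.0701676  0.00372619]
```

View pics/top.png

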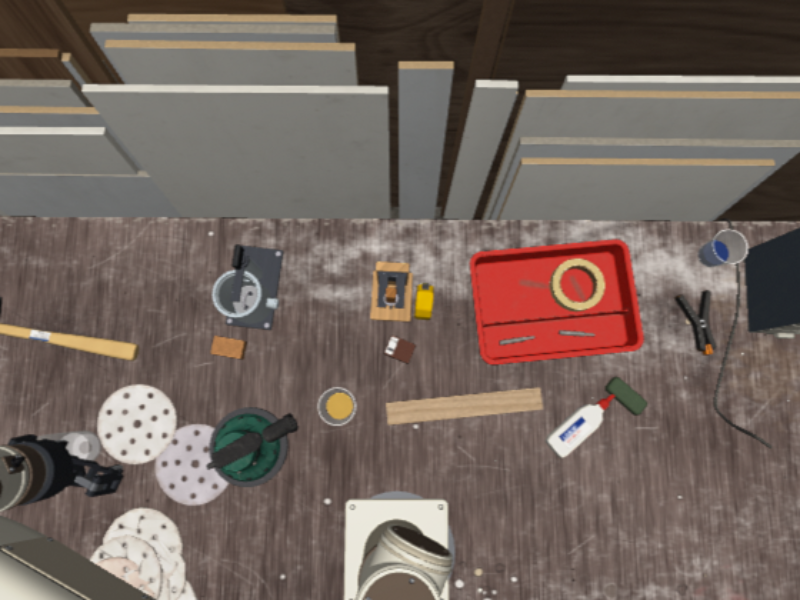

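View pics/scene.png

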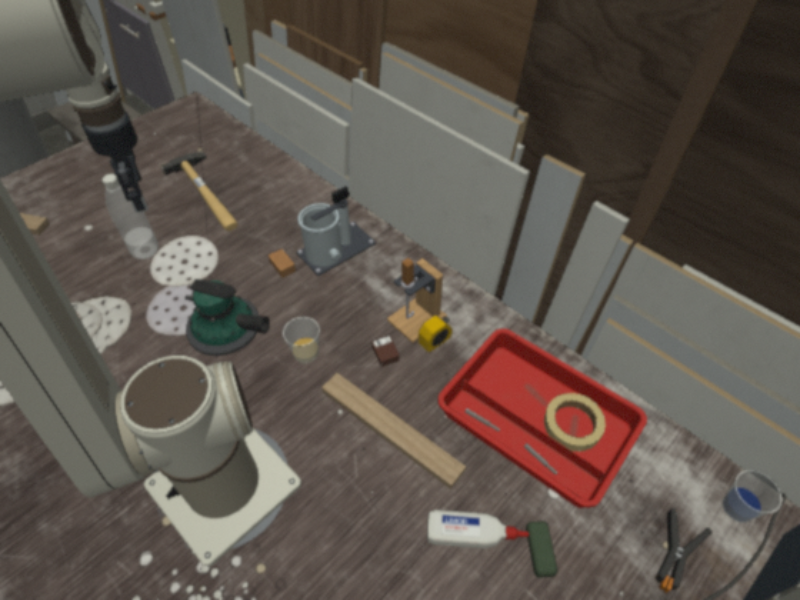

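Top view (800x600): pot bore at (237,293), latch grip bar at (238,257), hook handle at (391,293) in the rack, tray around (555,300), tape at (578,284). The left of the wide compartment is free.

Run:
```python
from h import *
t=np.load('pics/top.npz');P=pts('top')
a=cv2.resize(t['p'][165:240,130:205],(400,400),interpolation=cv2.INTER_CUBIC)
b=cv2.resize(t['p'][175:250,240:315],(400,400),interpolation=cv2.INTER_CUBIC)
cv2.imwrite('pics/c1.png',np.hstack([a,b]))
def box(lo,hi,m=None):
    k=np.all((P>lo)&(P<hi),-1)
    Q=P[k]; 
    (c,s,an)=cv2.minAreaRect((Q[:,:2]*1000).astype(np.float32))
    print(len(Q),np.median(Q,0).round(4),c,s,an); return Q
print('latchbar');box([.35,.1,.15],[.7,.4,.17])
print('rim');Q=box([.35,.1,.115],[.6,.4,.124])
Q=Q[np.abs(Q[:,2]-.12)<.003]; A=np.c_[2*Q[:,:2],np.ones(len(Q))]; 
for _ in range(3):
    x=np.linalg.lstsq(A,(Q[:,:2]**2).sum(1),rcond=None)[0]; r=np.hypot(*(Q[:,:2]-x[:2]).T);print(x[:2],r.mean(),r.std())
    k=(r>.033)&(r<.046);Q=Q[k];A=A[k]
print('tongue');Q=box([.35,.1,.125],[.7,.4,.131])
print('hook');box([.35,-.1,.19],[.6,.1,.22])
print('prong');box([.35,-.1,.13],[.6,.1,.1365])
print('tray rim');box([.25,-.6,.043],[.65,-.1,.053])
p=t['p'].astype(int)
k=(p[...,1]>120)&(p[...,0]>80)&(P[...,2]>.015)&(P[...,2]<.04)&(P[...,1]<-.15)&(P[...,1]>-.5)&(P[...,0]>.35)
Q=P[k];print('tape',len(Q),cv2.minEnclosingCircle((Q[:,:2]*1000).astype(np.float32)),np.median(Q[:,2]))
```

```text
latchbar
90 [0.5278 0.2814 0.1599] (528.4974365234375, 282.59442138671875) (12.597138404846191, 39.99663162231445) 83.7738265991211
rim
262 [0.4671 0.2917 0.119 ] (469.5956726074219, 289.0731201171875) (85.37309265136719, 86.77452087402344) 27.117671966552734
[0.46958382 0.28907327] 0.04046367397448457 0.004492234801733553
[0.46921808 0.28910192] 0.04078967970410708 0.0018485267707617702
[0.46921808 0.28910192] 0.04078967970410708 0.0018485267707617702
tongue
132 [0.4887 0.2851 0.1273] (497.28192138671875, 284.5927734375) (19.83809471130371, 87.52506256103516) 79.3584976196289
hook
56 [0.4568 0.0126 0.1952] (458.2787780761719, 13.844301223754883) (17.45035743713379, 16.737539291381836) 0.3839286267757416
prong
356 [0.4987 0.0116 0.1346] (483.931396484375, 10.409690856933594) (83.70706939697266, 56.38687515258789) 0.04374224692583084
tray rim
1475 [ 0.4683 -0.31    0.0471] (471.51226806640625, -306.9233093261719) (223.11419677734375, 318.3425598144531) 5.723328113555908
tape 1230 ((678.8006591796875, -333.34783935546875), 223.76414489746094) 0.024632654424047384
```

View pics/c1.png

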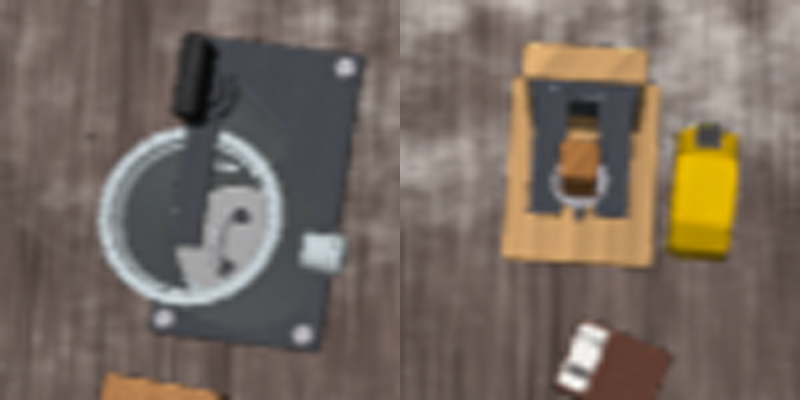

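Crop: black grip bar centred near (195,78), with the tongue still across the mouth. The rack slot opens downward (world -x), and the hook handle is at (580,160).

Run:
```python
from h import *
t=np.load('pics/top.npz');P=pts('top')
for y0 in (.4,.28,.15,.01,-.3):
    k=(abs(P[...,1]-y0)<.04)&(P[...,2]>.06)&(P[...,0]>.55);Q=P[k];print(y0,Q[:,0].min() if len(Q) else None)
p=t['p'].astype(int)
k=(p[...,1]>110)&(abs(P[...,2]-.026)<.006);k[:,:]&=False;k[178:222,382:428]=True
k&=(p[...,1]>110)&(abs(P[...,2]-.026)<.008)
Q=P[k];print('tape',len(Q),cv2.minEnclosingCircle((Q[:,:2]*1000).astype(np.float32)))
# foot plate
k=np.zeros((420,560),bool);k[165:240,145:205]=True;k&=(P[...,2]<.016)&(P[...,2]>.004)&(p.sum(-1)<290)
Q=P[k];print('plate',len(Q),cv2.minAreaRect((Q[:,:2]*1000).astype(np.float32)),np.median(Q[:,2]))
k=np.zeros((420,560),bool);k[175:250,240:300]=True
for lo,hi in((.137,.16),(.131,.139),(.16,.18)):
    Q=P[k&(P[...,2]>lo)&(P[...,2]<hi)];print('rack',lo,len(Q),Q.min(0),Q.max(0))
k=np.zeros((420,560),bool);k[175:250,255:310]=True
Q=P[k&(P[...,2]>.004)&(P[...,2]<.03)&(p[...,2]-p[...,0]>50)&(P[...,1]<.06)&(P[...,1]>-.02)];print('base',len(Q),cv2.minAreaRect((Q[:,:2]*1000).astype(np.float32)))
```

```text
0.4 0.801608514903148
0.28 0.8016956891585272
0.15 0.8014044840771481
0.01 0.8014015046292624
-0.3 0.8311733062355688
tape 513 ((508.0013122558594, -359.34173583984375), 52.28191375732422)
plate 668 ((485.3954162597656, 296.23468017578125), (204.1931610107422, 149.25962829589844), 6.9247894287109375) 0.007773825578397231
rack 0.137 124 [ 0.44161204 -0.01763568  0.13701002] [0.52183309 0.03577847 0.15618135]
rack 0.131 477 [ 0.44161204 -0.01776013  0.13125736] [0.52577707 0.03863498 0.1389551 ]
rack 0.16 10 [0.44881212 0.00524672 0.16465678] [0.45017855 0.01996291 0.17997793]
base 356 ((485.8749084472656, 14.934844970703125), (72.55068969726562, 98.3101577758789), 86.74366760253906)
```

>>> {"api": "apply_moves", "payload": {
  "targets": [
    [[0.835,-0.444,0,1.67,0],[0.835,-0.444,0,1.67,0],[0.835,-0.444,0,1.67,0],[0.835,-0.444,0,1.67,0],[0.835,-0.444,0,1.67,0],[0.835,-0.444,0,1.67,0],[0.835,-0.444,0,1.67,0],[0.835,-0.444,0,1.67,0]]
  ]
}}

```text
clock: 0.77
eef_pos: [0.463, 0.3171, 0.2478]
tool_rot: [0.083, 0.997, -0.0, -0.0]
ft_force: [0.3, 1.0, -0.3]
grip_width: 0.0431
grasp_force: 0.0
```

>>> {"api": "apply_moves", "payload": {
  "targets": [
    [[0.835,-0.444,0,1.67,0],[0.835,-0.444,0,1.67,0],[0,0,0,0,0],[0,0,0,0,0]]
  ]
}}

```text
clock: 1.1
eef_pos: [0.5298, 0.2814, 0.2468]
tool_rot: [0.056, 0.998, -0.0, -0.001]
ft_force: [-0.5, -0.2, -0.3]
grip_width: 0.0425
grasp_force: 0.0
```

```bash
cat >> h.py <<'E'
def st():
    o=get_obs();T=R.from_quat(o['tool_rot']).as_matrix()
    print('t%.2f'%o['clock'],'tcp',o['eef_pos'].round(4),'yang %.1f'%np.degrees(np.arctan2(T[1,1],T[0,1])),'tz',T[:,2].round(3),'F',o['ft_force'].round(2),'M',o['ft_torque'].round(3),'w %.4f g %.1f'%(o['grip_width'],o['grasp_force']),'j',o['joint_pos'].round(2));return o
def wrist(name):
    o=get_obs();p,d=imaging.camera('wrist');np.savez(f'pics/w_{name}.npz',p=p,d=d,pos=o['eef_pos'],rot=o['tool_rot']);return p,d
def wray(name,u,v):
    z=np.load(f'pics/w_{name}.npz');c=imaging.get_calibration('wrist');K=c['camera_matrix'];H=np.array(c['hand_eye'])
    u=np.asarray(u,float);v=np.asarray(v,float)
    a=(u-K[0,2])/K[0,0];b=(v-K[1,2])/K[1,1];r=np.hypot(a,b)+1e-9
    D=np.stack([np.sin(r)*a/r,np.sin(r)*b/r,np.cos(r)],-1)
    T=R.from_quat(z['rot']).as_matrix()@H[:3,:3];e=R.from_quat(z['rot']).as_matrix()@H[:3,3]+z['pos']
    return e,D@T.T
def wpts(name,pix=None):  # depth is along optical axis
    z=np.load(f'pics/w_{name}.npz');v,u=np.mgrid[:420,:560];e,D=wray(name,u,v)
    K=imaging.get_calibration('wrist')['camera_matrix'];r=np.hypot((u-K[0,2])/K[0,0],(v-K[1,2])/K[1,1])
    return e+D*(z['d']/np.cos(r).clip(.05))[...,None]
def wplane(name,u,v,h):
    e,D=wray(name,u,v);return e+D*((h-e[2])/D[...,2])[...,None]
E
python3 - <<'E'
from h import *
st();p,d=wrist('a');cv2.imwrite('pics/wa.png',cv2.resize(p,(800,600)))
P=wpts('a');c=imaging.get_calibration('wrist');print(c)
k=(P[...,2]>.15)&(P[...,2]<.168)&(d>0)&(np.hypot(P[...,0]-.5285,P[...,1]-.2826)<.05);Q=P[k]
print(len(Q),cv2.minAreaRect((Q[:,:2]*1000).astype(np.float32)),np.median(Q[:,2]))
E
```

```text
t1.10 tcp [0.5298 0.2814 0.2468] yang 83.6 tz [-0.002 -0.001 -1.   ] F [-0.48 -0.18 -0.31] M [ 0.046  0.036 -0.007] w 0.0425 g 0.0 j [0.49 0.45 0.29 1.42 0.   0.6 ]
{'camera_matrix': array([[325.1922621 ,   0.        , 280.77620056],
       [  0.        , 325.1922621 , 212.339554  ],
       [  0.        ,   0.        ,   1.        ]]), 'hand_eye': array([[ 1.55181634e-04, -9.52215607e-01, -3.05426611e-01,
         7.91568183e-02],
       [ 9.99999974e-01,  1.99031843e-04, -1.12431584e-04,
        -1.21060199e-04],
       [ 1.67848730e-04, -3.05426585e-01,  9.52215613e-01,
        -1.23785865e-01],
       [ 0.00000000e+00,  0.00000000e+00,  0.00000000e+00,
         1.00000000e+00]])}
932 ((528.2467651367188, 282.2160339355469), (11.519346237182617, 39.57094955444336), 83.34710693359375) 0.1588371661148041
```

View pics/wa.png

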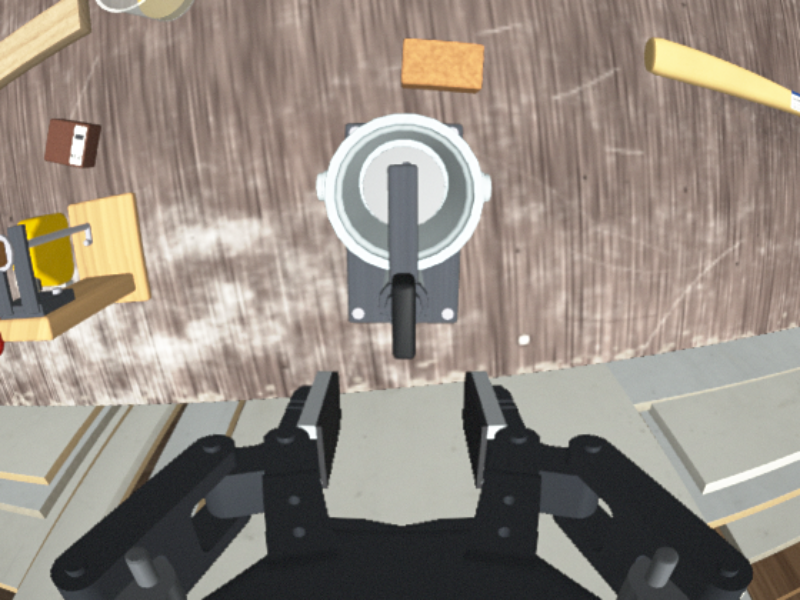

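Wrist view: bar at (403,315) centred between the jaws and in line with them. Latch angle is close to 0, the filter is visible under the tongue, and the hook foot sits at left (88,233). Descend.

>>> {"api": "apply_moves", "payload": {
  "targets": [
    [[-0.035,0.025,-0.8,0,0],[0,0,-0.8,0,0],[0,0,-0.5,0,0],[0,0,-0.19,0,0],[0,0,0,0,-1],[0,0,0,0,-1],[0,0,0,0,-1],[0,0,0,0,-1]]
  ]
}}

```text
clock: 1.82
eef_pos: [0.5268, 0.2828, 0.1582]
tool_rot: [0.054, 0.999, -0.001, 0.0]
ft_force: [-2.4, -5.0, -1.2]
grip_width: 0.0107
grasp_force: 60.6
```

>>> {"api": "apply_moves", "payload": {
  "targets": [
    [[0,0,0,0,-1],[0,0,0,5,-1],[0,0,0,5,-1],[0,0,0,5,-1],[0,0,0,5,-1],[0,0,0,5,-1],[0,0,0,5,-1],[0,0,0,5,-1]]
  ]
}}

```text
clock: 2.48
eef_pos: [0.5271, 0.2811, 0.1582]
tool_rot: [-0.25, 0.968, -0.003, -0.0]
ft_force: [-2.0, -9.9, -0.3]
grip_width: 0.0105
grasp_force: 60.7
```

```bash
python3 -c "
from h import *
st()"
```

```text
t2.48 tcp [0.5271 0.2811 0.1582] yang 118.9 tz [ 0.001 -0.005 -1.   ] F [-1.95 -9.93 -0.31] M [-1.747  0.325 -0.107] w 0.0105 g 60.7 j [ 0.49  0.48  0.12  1.21 -0.01 -0.01]
```

>>> {"api": "apply_moves", "payload": {
  "targets": [
    [[0,0.01,0,5,-1],[0,0.01,0,5,-1],[0,0,0,5,-1],[0,0,0,5,-1],[0,0,0,5,-1],[0,0,0,5,-1],[0,0,0,5,-1],[0,0,0,2,-1]]
  ]
}}

```text
clock: 3.15
eef_pos: [0.5284, 0.28, 0.1582]
tool_rot: [-0.543, 0.84, -0.005, -0.001]
ft_force: [2.0, -14.3, -0.3]
grip_width: 0.0105
grasp_force: 60.6
```

>>> {"api": "apply_moves", "payload": {
  "targets": [
    [[0,0,0,2,-1],[0,0,0,2,-1],[0,0,0,1,-1],[0,0,0,1,-1],[0,0,0,1,-1],[0,0,0,0,-1]]
  ]
}}

```text
clock: 3.65
eef_pos: [0.5287, 0.2798, 0.1582]
tool_rot: [-0.592, 0.806, -0.005, -0.001]
ft_force: [2.9, -13.5, 0.7]
grip_width: 0.0108
grasp_force: 60.5
```

```bash
python3 -c "
from h import *
st()"
```

```text
t3.65 tcp [0.5287 0.2798 0.1582] yang 162.6 tz [ 0.004 -0.009 -1.   ] F [  2.92 -13.51   0.67] M [-2.703 -0.407  0.042] w 0.0108 g 60.5 j [ 0.49  0.48  0.12  1.21 -0.01 -0.78]
```

>>> {"api": "apply_moves", "payload": {
  "targets": [
    [[0,0.03,0,2,-1],[0,0.03,0,2,-1],[0,0,0,2,-1],[0,0,0,0,-1]]
  ]
}}

```text
clock: 3.98
eef_pos: [0.5289, 0.2799, 0.1583]
tool_rot: [-0.631, 0.776, -0.006, -0.003]
ft_force: [2.0, -18.2, 1.1]
grip_width: 0.0104
grasp_force: 79.2
```

```bash
python3 -c "
from h import *
st()
P=pts('top',shot('top')[1])
k=(P[...,2]>.124)&(P[...,2]<.131)&(abs(P[...,0]-.5)<.15)&(abs(P[...,1]-.28)<.1);Q=P[k]
print(len(Q),cv2.minAreaRect((Q[:,:2]*1000).astype(np.float32)))
cv2.imwrite('pics/t2.png',cv2.resize(np.load('pics/top.npz')['p'][140:240,110:250],(800,571)))
"
```

```text
t3.98 tcp [0.5289 0.2799 0.1583] yang 168.3 tz [ 0.003 -0.013 -1.   ] F [  2.01 -18.17   1.14] M [-3.753 -0.38  -1.787] w 0.0104 g 79.2 j [ 0.49  0.49  0.13  1.21 -0.01 -0.87]
139 ((517.8375244140625, 244.20614624023438), (73.07182312011719, 19.710371017456055), 79.6584701538086)
```

View pics/t2.png

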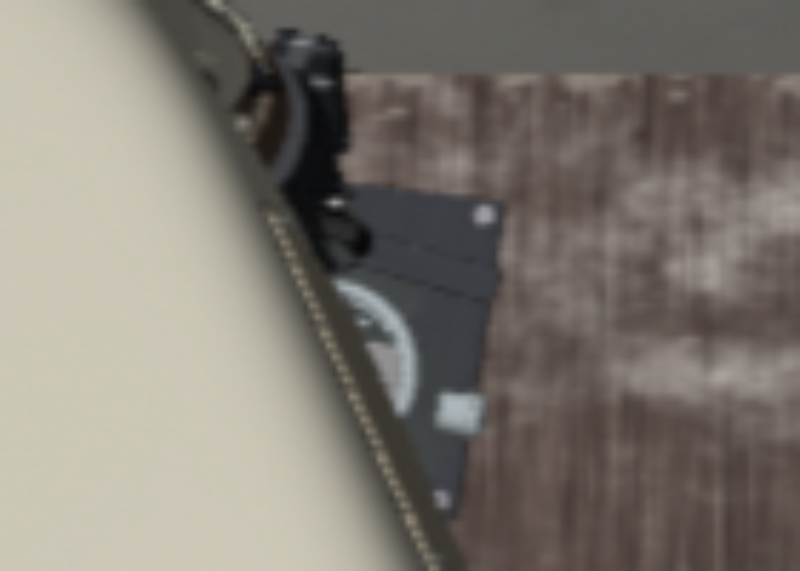

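The tongue has swung toward world -y, and the torque shows the stop has been reached. Release, rise and turn back to look into the pot.

>>> {"api": "apply_moves", "payload": {
  "targets": [
    [[0,0,0,0,0],[0,0,0,0,0],[0,0,0,0,0],[0,0,0.5,0,0],[0,0,0.8,0,0],[0,0,0.8,-7,0],[0,0,0.5,-7,0],[0,0,0,-7,0]]
  ]
}}

```text
clock: 4.7
eef_pos: [0.5294, 0.2895, 0.2681]
tool_rot: [-0.481, 0.877, 0.0, 0.006]
ft_force: [0.9, 1.1, 0.5]
grip_width: 0.0427
grasp_force: 0.0
```

>>> {"api": "apply_moves", "payload": {
  "targets": [
    [[-0.5,0,0,-7,0],[-0.3,0,0,-7,0],[0,0,0,-7,0],[0,0,0,-7,0],[0,0,0,-7,0],[0,0,0,-7,0],[0,0,0,-7,0],[0,0,0,-7,0]]
  ]
}}

```text
clock: 5.37
eef_pos: [0.4952, 0.2883, 0.262]
tool_rot: [-0.013, 1.0, 0.001, 0.001]
ft_force: [-0.1, 0.5, 0.1]
grip_width: 0.0429
grasp_force: 0.0
```

Run:
```python
from h import *
st();p,d=wrist('b');P=wpts('b')
k=(P[...,2]>.112)&(P[...,2]<.122)&(d>0)&(np.hypot(P[...,0]-.469,P[...,1]-.289)<.055);Q=P[k][:,:2]
print(len(Q),cv2.minEnclosingCircle((Q*1000).astype(np.float32)))
k=(P[...,2]>.124)&(P[...,2]<.131)&(abs(P[...,0]-.5)<.15)&(abs(P[...,1]-.24)<.1);Q=P[k]
print('tongue',cv2.minAreaRect((Q[:,:2]*1000).astype(np.float32)))
k=(P[...,2]>.152)&(P[...,2]<.166)&(np.hypot(P[...,0]-.5285,P[...,1]-.2826)<.04);Q=P[k]
print('bar',len(Q),cv2.minAreaRect((Q[:,:2]*1000).astype(np.float32)))
k=(np.hypot(P[...,0]-.469,P[...,1]-.289)<.031)&(P[...,2]<.11);v,u=np.where(k);print(u.min(),u.max(),v.min(),v.max())
Q=P[k];print('hist',np.histogram(Q[:,2],bins=np.arange(0,.11,.006)))
u0,v0=int(u.mean())-50,int(v.mean())-45
print(u0,v0);cv2.imwrite('pics/wb.png',cv2.resize(p[v0:v0+90,u0:u0+100],(800,720)[:1]+(600,) if 0 else (660,594),interpolation=cv2.INTER_CUBIC))
```

```text
t5.37 tcp [0.4952 0.2883 0.262 ] yang 91.5 tz [ 0.002  0.002 -1.   ] F [-0.1   0.53  0.14] M [-0.011  0.019 -0.021] w 0.0429 g 0.0 j [0.53 0.38 0.24 1.42 0.   0.5 ]
2619 ((473.764404296875, 286.66436767578125), 49.26384353637695)
tongue ((518.4799194335938, 252.60818481445312), (88.25826263427734, 19.529905319213867), 78.62118530273438)
bar 758 ((528.275390625, 282.48565673828125), (39.68401336669922, 11.580314636230469), 73.88774871826172)
255 309 133 187
hist (array([  26,   81,    6,    1,    1, 2095,   69,    1,   12,   48,   55,
          3,    0,    0,    0,    0,    0,    0]), array([0.   , 0.006, 0.012, 0.018, 0.024, 0.03 , 0.036, 0.042, 0.048,
       0.054, 0.06 , 0.066, 0.072, 0.078, 0.084, 0.09 , 0.096, 0.102,
       0.108]))
231 114
```

View pics/wb.png

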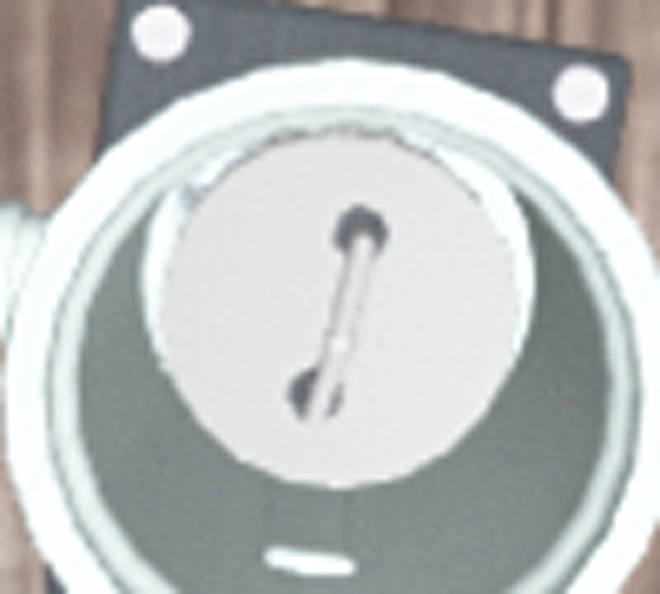

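Enlarged wrist view: the mouth is clear. The filter disc is at (340,310), with the loop running from its base at (360,230) to (315,395). The bar has turned 80.6° (1.40 rad), so it is at the stop.

Run:
```python
from h import *
P=wpts('b');cc=np.array([.469,.289])
k=(np.hypot(P[...,0]-.469,P[...,1]-.289)<.033)&(P[...,2]<.075)&(P[...,2]>.045);Q=P[k]
print(len(Q));m=Q.mean(0);_,_,V=np.linalg.svd(Q[:,:2]-m[:2]);print(m,'dir',np.degrees(np.arctan2(V[0,1],V[0,0])))
s=(Q[:,:2]-m[:2])@V[0];
for a in np.arange(-.016,.018,.004):
    q=Q[abs(s-a)<.002]; print(a.round(3),len(q),q.mean(0).round(4) if len(q) else '')
k=(np.hypot(P[...,0]-.469,P[...,1]-.289)<.036)&(abs(P[...,2]-.0355)<.004);print('disc',cv2.minEnclosingCircle((P[k][:,:2]*1000).astype(np.float32)),P[k][:,2].mean())
f=lambda u,v:(231+u/6.6,114+v/6.6)
for uv,h in(((363,228),.036),((315,402),.036),((340,343),.067)):print(uv,wplane('b',*f(*uv),h).round(4))
# hook from top cloud
Pt=pts('top')
```

```text
189
[0.48085706 0.28757437 0.05950529] dir -8.44031885434446
-0.016 19 [0.4651 0.29   0.0616]
-0.012 17 [0.4689 0.2891 0.0647]
-0.008 13 [0.4727 0.288  0.0641]
-0.004 12 [0.4766 0.2872 0.0608]
0.0 12 [0.4804 0.2862 0.0576]
0.004 10 [0.4841 0.2856 0.0545]
0.008 0 
0.012 0 
0.016 0 
disc ((469.5237731933594, 289.2641296386719), 35.30999755859375) 0.034327456403117955
(363, 228) [0.4564 0.2932 0.036 ]
(315, 402) [0.4856 0.2861 0.036 ]
(340, 343) [0.4703 0.2897 0.067 ]
```

>>> {"api": "apply_moves", "payload": {
  "targets": [
    [[-0.27,-0.96,0,0,0.3],[-0.27,-0.96,0,0,0.3],[-0.27,-0.96,0,0,0.3],[-0.27,-0.96,0,0,0.3],[-0.27,-0.96,0,0,0.3],[-0.27,-0.96,0,0,0.3],[-0.27,-0.96,0,0,0.3],[0,0,0,0,0.3]]
  ]
}}

```text
clock: 6.08
eef_pos: [0.4179, 0.0137, 0.2619]
tool_rot: [-0.013, 1.0, -0.001, 0.0]
ft_force: [0.6, 0.2, -0.2]
grip_width: 0.0556
grasp_force: 0.0
```

Run:
```python
from h import *
st();p,d=wrist('c');P=wpts('c')
def rep(n,lo,hi):
    k=np.all((P>lo)&(P<hi),-1)&(d>0);Q=P[k];v,u=np.where(k);print(n,len(Q),np.median(Q,0).round(4),cv2.minAreaRect((Q[:,:2]*1000).astype(np.float32)),u.min(),u.max(),v.min(),v.max());return Q
rep('handletop',[.43,-.02,.192],[.49,.04,.21])
rep('prongs',[.43,-.03,.130],[.53,.05,.1385])
rep('foot',[.42,-.03,.022],[.5,.05,.06])
x=cv2.resize(p[60:330,120:480],(800,600),interpolation=cv2.INTER_CUBIC);cv2.imwrite('pics/wc.png',x)
```

```text
t6.08 tcp [0.4179 0.0137 0.2619] yang 91.5 tz [ 0.001 -0.002 -1.   ] F [ 0.56  0.23 -0.17] M [ 0.075  0.011 -0.012] w 0.0556 g 0.0 j [ 0.03  0.07 -0.16  1.34 -0.    0.01]
handletop 507 [0.4567 0.0125 0.1939] ((457.4178466796875, 12.642938613891602), (17.08905601501465, 17.346094131469727), 87.19194030761719) 266 291 279 301
prongs 3144 [0.4844 0.0069 0.1341] ((483.4092102050781, 10.795312881469727), (59.758548736572266, 83.22860717773438), 87.25751495361328) 242 308 235 319
foot 52 [0.4556 0.0121 0.0441] ((460.6014099121094, 9.858325958251953), (4.552623271942139, 12.869220733642578), 62.14909362792969) 276 281 214 224
```

View pics/wc.png

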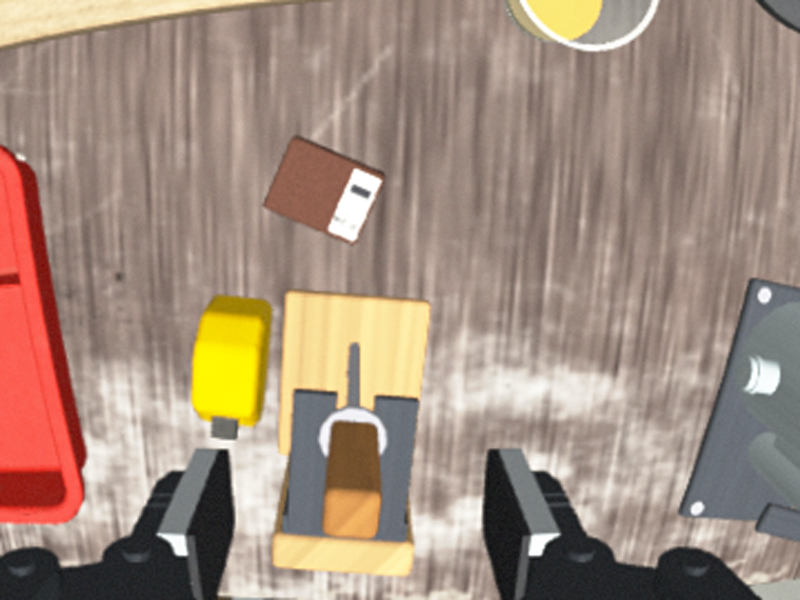

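View: the handle top at (352,510) is nearly square with the rack, and the prong slot opens upward (world -x). The foot is hidden; I check its direction in the earlier side view.

Run:
```python
from h import *
z=np.load('pics/w_a.npz');p=z['p'];P=wpts('a')
cv2.imwrite('pics/wa2.png',cv2.resize(p[135:240,0:120],(686,600),interpolation=cv2.INTER_CUBIC))
k=np.all((P>[.42,-.02,.02])&(P<[.52,.05,.045]),-1);k[:,120:]=False
for q,(v,u) in zip(P[k],np.argwhere(k)):print(u,v,q.round(3),end=';')
```

```text
59 156 [0.455 0.015 0.034];60 156 [0.456 0.014 0.031];61 156 [0.456 0.016 0.031];62 156 [0.456 0.014 0.027];57 157 [0.456 0.014 0.038];58 157 [0.456 0.016 0.037];59 157 [0.456 0.016 0.036];60 157 [0.457 0.015 0.033];61 157 [0.457 0.015 0.031];62 157 [0.457 0.015 0.028];53 158 [0.456 0.013 0.045];54 158 [0.456 0.015 0.044];55 158 [0.456 0.015 0.043];56 158 [0.457 0.016 0.042];57 158 [0.457 0.015 0.038];58 158 [0.457 0.014 0.036];59 158 [0.458 0.016 0.036];60 158 [0.458 0.016 0.033];61 158 [0.458 0.014 0.03 ];62 158 [0.459 0.016 0.03 ];55 159 [0.457 0.015 0.044];56 159 [0.458 0.016 0.043];57 159 [0.458 0.015 0.04 ];58 159 [0.458 0.015 0.037];59 159 [0.459 0.016 0.037];60 159 [0.459 0.015 0.034];61 159 [0.46  0.015 0.031];62 159 [0.46  0.016 0.03 ];63 159 [0.46  0.016 0.028];55 160 [0.459 0.015 0.043];56 160 [0.459 0.015 0.042];57 160 [0.459 0.017 0.042];58 160 [0.46  0.015 0.038];59 160 [0.46  0.014 0.035];60 160 [0.46  0.014 0.032];61 160 [0.461 0.014 0.03 ];62 160 [0.461 0.014 0.029];63 160 [0.461 0.014 0.027];55 161 [0.46  0.014 0.042];56 161 [0.46  0.015 0.042];57 161 [0.46  0.016 
[... 6993 characters left out ...]
 201 [0.519 0.04  0.027];89 201 [0.519 0.04  0.024];80 202 [0.515 0.039 0.042];81 202 [0.516 0.039 0.041];82 202 [0.517 0.038 0.037];83 202 [0.517 0.04  0.037];84 202 [0.517 0.04  0.035];85 202 [0.518 0.04  0.033];86 202 [0.519 0.039 0.03 ];87 202 [0.519 0.039 0.028];80 203 [0.516 0.039 0.043];81 203 [0.517 0.039 0.041];82 203 [0.518 0.038 0.037];83 203 [0.518 0.04  0.038];84 203 [0.519 0.04  0.035];85 203 [0.52  0.039 0.032];86 203 [0.52  0.04  0.031];80 204 [0.517 0.039 0.044];81 204 [0.518 0.039 0.041];82 204 [0.519 0.039 0.039];83 204 [0.519 0.04  0.038];84 204 [0.52  0.039 0.036];80 205 [0.518 0.04  0.045];81 205 [0.519 0.04  0.043];82 205 [0.52  0.039 0.039];80 206 [0.52  0.038 0.043];
```

View pics/wa2.png

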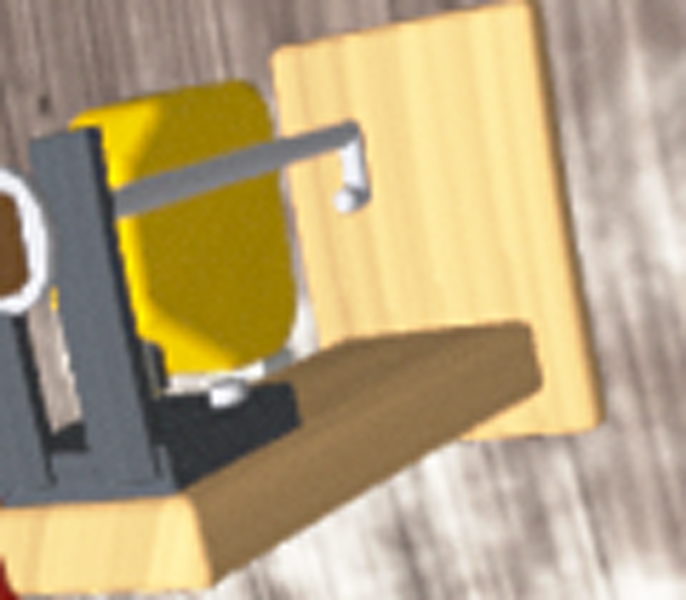

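The foot runs from the shaft toward world +x, turned about -3°, which matches the handle. Grasp it.

>>> {"api": "apply_moves", "payload": {
  "targets": [
    [[0.5,-0.015,0,-2.1,0.3],[0.485,-0.015,0,-2.2,0.3],[0,0,0,0,0.3],[0,0,-0.8,0,0.3],[0,0,-0.8,0,0.3],[0,0,-0.5,0,0.3],[0,0,-0.25,0,0.3],[0,0,0,0,0.3]]
  ]
}}

```text
clock: 6.8
eef_pos: [0.4572, 0.0186, 0.1643]
tool_rot: [0.02, 1.0, 0.0, -0.003]
ft_force: [-0.1, -0.1, 1.0]
grip_width: 0.0554
grasp_force: 0.0
```

>>> {"api": "apply_moves", "payload": {
  "targets": [
    [[0,0,0,0,-1],[0,0,0,0,-1],[0,0,0,0,-1],[0,0,0,0,-1],[0,0,0,0,-1]]
  ]
}}

```text
clock: 7.22
eef_pos: [0.4602, 0.017, 0.1682]
tool_rot: [0.022, 1.0, -0.0, 0.002]
ft_force: [0.1, -1.9, 6.1]
grip_width: 0.017
grasp_force: 59.0
```

```bash
python3 -c "
from h import *
st()"
```

```text
t7.22 tcp [0.4602 0.017  0.1682] yang 87.5 tz [ 0.003 -0.001 -1.   ] F [ 0.07 -1.9   6.07] M [-0.381  0.072 -0.021] w 0.0170 g 59.0 j [ 0.04  0.21 -0.25  1.11 -0.    0.08]
```

>>> {"api": "apply_moves", "payload": {
  "targets": [
    [[0,-0.08,0.1,0,-1],[0,0,0.1,0,-1],[0,0,0,0,-1],[-0.3,0.015,0,0,-1],[-0.4,0.02,0,0,-1],[-0.5,0.025,0,0,-1],[-0.5,0.025,0,0,-1],[0,0,0,0,-1]]
  ]
}}

```text
clock: 7.88
eef_pos: [0.3867, 0.0175, 0.174]
tool_rot: [0.022, 1.0, 0.0, -0.003]
ft_force: [-1.1, 0.2, -0.7]
grip_width: 0.0172
grasp_force: 58.5
```

```bash
python3 -c "
from h import *
st()"
```

```text
t7.88 tcp [0.3867 0.0175 0.174 ] yang 87.5 tz [-0.005  0.    -1.   ] F [-1.15  0.23 -0.67] M [-0.     0.053 -0.013] w 0.0172 g 58.5 j [ 0.04  0.07 -0.4   1.1   0.    0.09]
```

>>> {"api": "apply_moves", "payload": {
  "targets": [
    [[0,0,0.8,0,-1],[0,0,0.9,0,-1],[0,0,0.9,6.6,-1],[0.1,0.4,0.7,6.6,-1],[0.2,0.5,0.1,6.6,-1],[0.2,0.6,0,6.6,-1],[0.2,0.6,0,6.6,-1],[0.2,0.6,0,6.6,-1]]
  ]
}}

```text
clock: 8.55
eef_pos: [0.4278, 0.1266, 0.3111]
tool_rot: [-0.321, 0.947, 0.0, 0.001]
ft_force: [1.1, -0.2, -0.6]
grip_width: 0.0173
grasp_force: 58.6
```

>>> {"api": "apply_moves", "payload": {
  "targets": [
    [[0.2,0.6,0,6.6,-1],[0.2,0.6,0,6.6,-1],[0.2,0.6,0,6.6,-1],[0.2,0.6,0,6.6,-1],[0.2,0.6,0,6.6,-1],[0.2,0.6,0,6.4,-1],[0,0,0,0,-1],[0,0,0,0,-1]]
  ]
}}

```text
clock: 9.22
eef_pos: [0.4752, 0.2705, 0.3096]
tool_rot: [-0.619, 0.785, 0.0, -0.001]
ft_force: [0.5, -0.0, -2.1]
grip_width: 0.0175
grasp_force: 58.7
```

Run:
```python
from h import *
o=st();p,d=shot('scene');P=pts('scene')
T=o['eef_pos']
k=np.all((P>[T[0]-.06,T[1]-.06,.13])&(P<[T[0]+.06,T[1]+.06,.27]),-1)
Q=P[k]
for a in np.arange(.15,.28,.01):
    q=Q[abs(Q[:,2]-a)<.005]; print(a.round(3),len(q),np.median(q,0).round(4) if len(q) else '',(q.min(0).round(3),q.max(0).round(3)) if len(q) else '')
v,u=np.where(k);print(u.min(),u.max(),v.min(),v.max())
cv2.imwrite('pics/s2.png',cv2.resize(p[max(v.min()-15,0):v.min()+90,u.min()-40:u.min()+80],(686,600),interpolation=cv2.INTER_CUBIC));print(u.min()-40,max(v.min()-15,0))
```

```text
t9.22 tcp [0.4752 0.2705 0.3096] yang 166.6 tz [-0.001 -0.001 -1.   ] F [ 0.46 -0.01 -2.06] M [-0.07  -0.013  0.004] w 0.0175 g 58.7 j [ 0.52  0.32  0.27  1.52  0.   -0.82]
0.15 18 [0.5213 0.2679 0.1491] (array([0.518, 0.262, 0.145]), array([0.529, 0.302, 0.155]))
0.16 39 [0.5252 0.2796 0.1601] (array([0.517, 0.263, 0.156]), array([0.532, 0.301, 0.164]))
0.17 6 [0.4739 0.2771 0.173 ] (array([0.47 , 0.267, 0.171]), array([0.477, 0.285, 0.174]))
0.18 9 [0.4736 0.2688 0.1796] (array([0.47 , 0.266, 0.176]), array([0.476, 0.282, 0.183]))
0.19 6 [0.4723 0.2691 0.1905] (array([0.47 , 0.267, 0.186]), array([0.473, 0.271, 0.195]))
0.2 4 [0.4725 0.2681 0.2002] (array([0.472, 0.266, 0.198]), array([0.474, 0.269, 0.203]))
0.21 7 [0.4721 0.2684 0.2084] (array([0.469, 0.267, 0.205]), array([0.475, 0.272, 0.214]))
0.22 6 [0.4718 0.2691 0.2203] (array([0.471, 0.266, 0.217]), array([0.475, 0.27 , 0.223]))
0.23 7 [0.4722 0.2678 0.2315] (array([0.471, 0.266, 0.226]), array([0.475, 0.272, 0.235]))
0.24 4 [0.4713 0.2681 0.2399] (array([0.47 , 0.267, 0.238]), array([0.473, 0.27 , 0.243]))
0.25 9 [0.4725 0.2674 0.2528] (array([0.47 , 0.265, 0.247]), array([0.477, 0.27 , 0.255]))
0.26 5 [0.473  0.2693 0.2616] (array([0.468, 0.267, 0.258]), array([0.474, 0.274, 0.265]))
0.27 2 [0.4732 0.2677 0.2669] (array([0.473, 0.267, 0.266]), array([0.474, 0.268, 0.268]))
0.28 0  
222 242 114 145
182 99
```

View pics/s2.png

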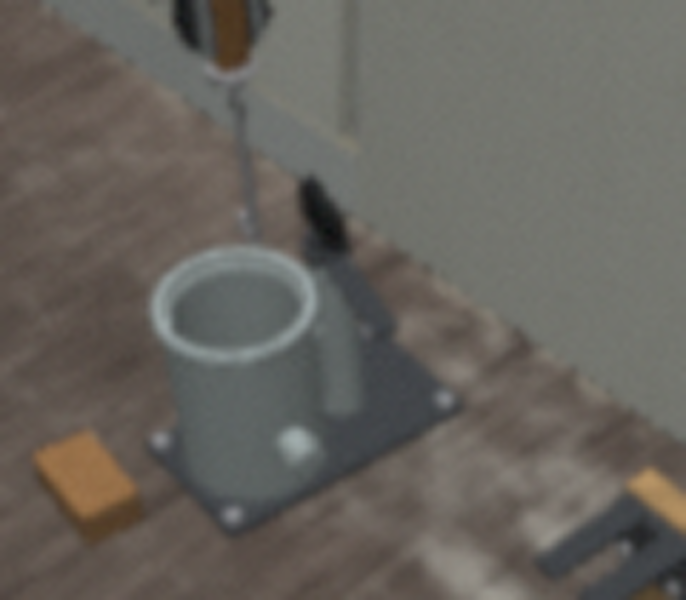

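Scene view: the hook hangs plumb at (240,160) behind the mouth centre, with tip and shaft bottom at (245,220), above the pot. The shaft axis agrees with the TCP within about 1 mm. Align and lower.

>>> {"api": "apply_moves", "payload": {
  "targets": [
    [[-0.12,-0.06,0,0,-1],[-0.12,-0.05,0,0,-1],[0,0,0,0,-1],[0,0,-0.5,0,-1],[0,0,-0.6,0,-1],[0,0,-0.6,0,-1],[0,0,0,0,-1],[0,0,0,0,-1]]
  ]
}}

```text
clock: 9.93
eef_pos: [0.4645, 0.264, 0.2423]
tool_rot: [-0.619, 0.786, 0.0, -0.001]
ft_force: [0.3, -0.5, -0.6]
grip_width: 0.0173
grasp_force: 58.7
```

```bash
python3 -c "
from h import *
st()"
```

```text
t9.93 tcp [0.4645 0.264  0.2423] yang 166.4 tz [-0.002 -0.001 -1.   ] F [ 0.31 -0.45 -0.61] M [-0.041 -0.039 -0.036] w 0.0173 g 58.7 j [ 0.52  0.31  0.09  1.35  0.   -0.82]
```

>>> {"api": "apply_moves", "payload": {
  "targets": [
    [[0.02,0.03,-0.4,0,-1],[0,0,-0.4,0,-1],[0,0,-0.3,0,-1],[0,0,-0.2,0,-1],[0,0,-0.15,0,-1],[0,0,0,0,-1],[0,0,0,0,-1]]
  ]
}}

```text
clock: 10.52
eef_pos: [0.4667, 0.2663, 0.1856]
tool_rot: [-0.619, 0.785, -0.0, 0.001]
ft_force: [-0.1, 0.7, -0.4]
grip_width: 0.0175
grasp_force: 58.9
```

Run:
```python
from h import *
st();p,d=wrist('d');st()
cv2.imwrite('pics/wd.png',cv2.resize(p[60:330,120:480],(800,600),interpolation=cv2.INTER_CUBIC))
```

```text
t10.52 tcp [0.4667 0.2663 0.1856] yang 166.5 tz [ 0.001  0.001 -1.   ] F [-0.09  0.71 -0.41] M [0.005 0.016 0.039] w 0.0175 g 58.9 j [ 0.52  0.35 -0.01  1.21 -0.   -0.82]
t10.57 tcp [0.4668 0.2665 0.1859] yang 166.5 tz [ 0.002  0.001 -1.   ] F [ 0.38 -0.58 -1.24] M [ 0.024 -0.003  0.043] w 0.0173 g 58.9 j [ 0.52  0.35 -0.01  1.21 -0.   -0.82]
```

View pics/wd.png

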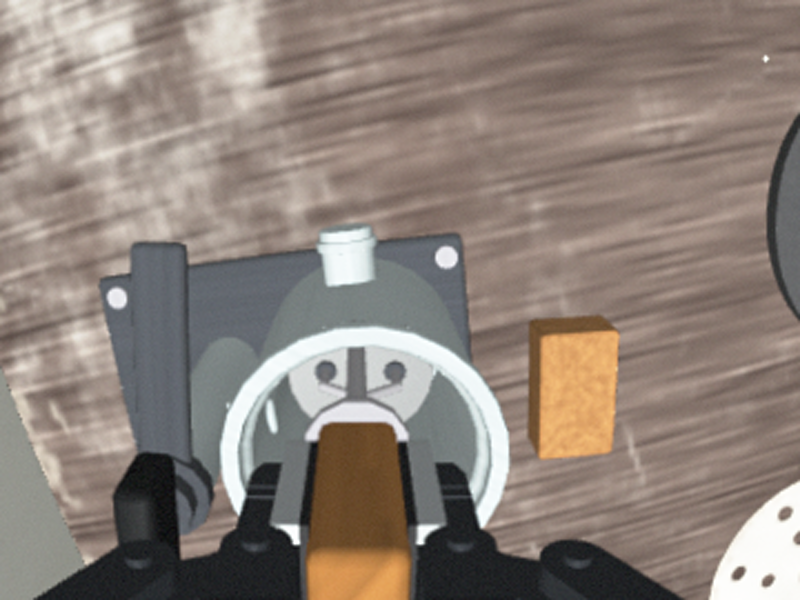

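Wrist view: the shaft at (357,380) stands midway between the loop's feet at (325,370) and (396,370), in front of the loop. Advance under the loop, with a slight overshoot, then lift.

>>> {"api": "apply_moves", "payload": {
  "targets": [
    [[0.036,0.15,0,0,-1],[0.036,0.15,0,0,-1],[0.036,0.15,0,0,-1],[0,0,0,0,-1],[0,0,0.15,0,-1],[0,0,0.15,0,-1],[0,0,0.15,0,-1],[0,0,0,0,-1]]
  ]
}}

```text
clock: 11.23
eef_pos: [0.4713, 0.2845, 0.2045]
tool_rot: [-0.619, 0.785, -0.0, 0.001]
ft_force: [-0.2, -0.0, -0.6]
grip_width: 0.0175
grasp_force: 58.7
```

>>> {"api": "apply_moves", "payload": {
  "targets": [
    [[0,0,0.1,0,-1],[0,0,0.1,0,-1],[0,0,0.2,0,-1],[0,0,0,0,-1],[0,0,0,0,-1]]
  ]
}}

```text
clock: 11.65
eef_pos: [0.4709, 0.2843, 0.2195]
tool_rot: [-0.619, 0.785, -0.0, 0.001]
ft_force: [0.3, 0.3, -1.1]
grip_width: 0.0174
grasp_force: 58.8
```

Run:
```python
from h import *
st();p,d=wrist('e');st()
cv2.imwrite('pics/we.png',cv2.resize(p[180:300,200:360],(800,600),interpolation=cv2.INTER_CUBIC))
```

```text
t11.65 tcp [0.4709 0.2843 0.2195] yang 166.5 tz [ 0.001  0.001 -1.   ] F [ 0.32  0.27 -1.11] M [-0.038  0.058  0.016] w 0.0174 g 58.8 j [ 0.54  0.35  0.08  1.3   0.   -0.79]
t11.70 tcp [0.4707 0.2842 0.219 ] yang 166.5 tz [ 0.001  0.    -1.   ] F [-0.22  1.16 -1.87] M [-0.011  0.022 -0.001] w 0.0173 g 58.8 j [ 0.54  0.35  0.08  1.3  -0.   -0.79]
```

View pics/we.png

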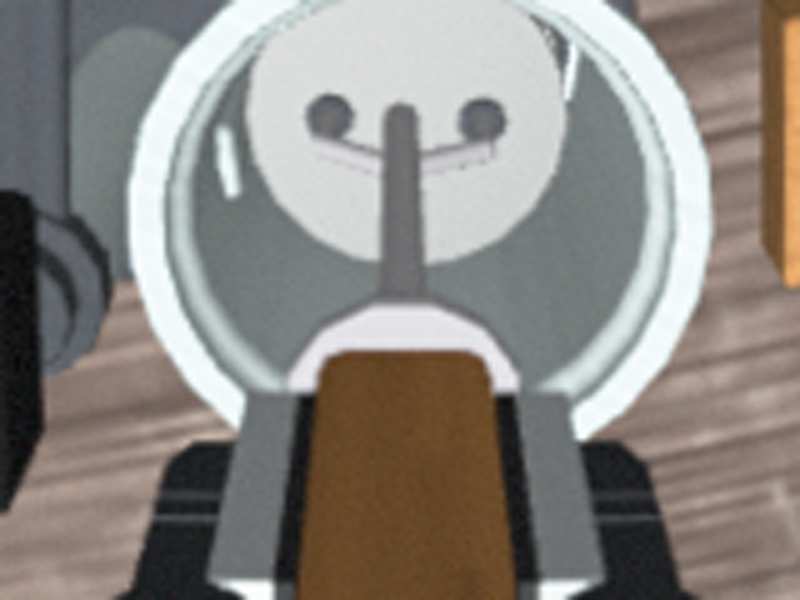

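The filter appears lifted, with the wire on the foot at (400,160). That was my last picture: I had miscounted and am one over the limit of 10. From here I check only with depth numbers.

Run:
```python
from h import *
P=wpts('e');c=np.array([.4695,.289])
k=np.zeros((420,560),bool);k[185:228,255:305]=True
Q=P[k&(np.hypot(P[...,0]-c[0],P[...,1]-c[1])<.033)]
print(np.histogram(Q[:,2],bins=np.arange(0.02,.12,.005)))
q=Q[(Q[:,2]>.03)];z=np.median(q[:,2]);q=q[abs(q[:,2]-z)<.006];A=np.c_[q[:,:2],np.ones(len(q))];print(z,np.linalg.lstsq(A,q[:,2],rcond=None)[0], cv2.minEnclosingCircle((q[:,:2]*1000).astype(np.float32)))
```

```text
(array([   0,    0,    0,    0,    0,    0,  369, 1348,   17,   13,   21,
         61,   74,   16,   13,   16,   15,   16,   16]), array([0.02 , 0.025, 0.03 , 0.035, 0.04 , 0.045, 0.05 , 0.055, 0.06 ,
       0.065, 0.07 , 0.075, 0.08 , 0.085, 0.09 , 0.095, 0.1  , 0.105,
       0.11 , 0.115]))
0.056012058279791443 [-0.03832107 -0.00466103  0.07526981] ((472.06256103515625, 290.9117736816406), 28.621532440185547)
```

>>> {"api": "apply_moves", "payload": {
  "targets": [
    [[-0.025,-0.022,0.1,0,-1],[-0.025,-0.022,0.2,0,-1],[0,0,0.3,0,-1],[0,0,0.3,0,-1],[0,0,0.3,0,-1],[0,0,0.3,0,-1],[0,0,0.3,0,-1],[0,0,0.3,0,-1]]
  ]
}}

```text
clock: 12.37
eef_pos: [0.4684, 0.2823, 0.3039]
tool_rot: [-0.619, 0.785, -0.0, 0.0]
ft_force: [0.6, 0.4, -1.7]
grip_width: 0.0171
grasp_force: 58.6
```

>>> {"api": "apply_moves", "payload": {
  "targets": [
    [[0,0,0.3,0,-1],[0,0,0.3,0,-1],[0,0,0.3,0,-1],[0,0,0.3,0,-1],[0,0,0.15,0,-1],[0,0,0.05,0,-1],[0,0,0,0,-1],[0,0,0,0,-1]]
  ]
}}

```text
clock: 13.03
eef_pos: [0.4683, 0.2823, 0.3582]
tool_rot: [-0.619, 0.785, 0.0, -0.0]
ft_force: [-0.1, -0.1, -1.6]
grip_width: 0.0173
grasp_force: 58.6
```

```bash
cat >> h.py <<'E'
def filt(n):
    o=get_obs();p,d=wrist(n);P=wpts(n);T=R.from_quat(o['tool_rot']).as_matrix()
    hx=-T[:,0] if 0 else np.array([T[1,1],-T[0,1]]) # hook x = tool y -90
    c=o['eef_pos'][:2]+.007*hx; zt=o['eef_pos'][2]-.163
    for _ in range(2):
        k=(np.hypot(P[...,0]-c[0],P[...,1]-c[1])<.036)&(abs(P[...,2]-zt)<.012)&(d>0);q=P[k]
        A=np.c_[q[:,:2]-c,np.ones(len(q))];s=np.linalg.lstsq(A,q[:,2],rcond=None)[0];g=abs(A@s-q[:,2])<.003;q=q[g];zt=np.median(q[:,2])
    s=np.linalg.lstsq(A[g],q[:,2],rcond=None)[0]
    print('filter top',len(q),'z %.4f'%zt,'slope',s[:2].round(3),'circle',cv2.minEnclosingCircle((q[:,:2]*1000).astype(np.float32)),'expected c',c.round(4))
E
python3 -c "
from h import *
st();filt('f');st()"
```

```text
t13.03 tcp [0.4683 0.2823 0.3582] yang 166.5 tz [-0.001 -0.001 -1.   ] F [-0.07 -0.05 -1.58] M [0.009 0.045 0.023] w 0.0173 g 58.6 j [ 0.54  0.33  0.4   1.65 -0.   -0.79]
filter top 2687 z 0.1943 slope [-0.011  0.013] circle ((469.4031066894531, 287.24273681640625), 30.01492691040039) expected c [0.47   0.2891]
t13.08 tcp [0.4683 0.2822 0.3579] yang 166.5 tz [-0.001 -0.001 -1.   ] F [-0.46 -0.34 -2.05] M [-0.049 -0.014  0.024] w 0.0171 g 58.6 j [ 0.54  0.33  0.4   1.65  0.   -0.79]
```

>>> {"api": "apply_moves", "payload": {
  "targets": [
    [[0,-0.1,0,0,-1],[0,-0.2,0,0,-1],[0,-0.3,0,0,-1],[0,-0.4,0,0,-1],[0.032,-0.5,0,0,-1],[0.032,-0.5,0,0,-1],[0.032,-0.5,0,0,-1],[0.032,-0.5,0,0,-1]]
  ]
}}

```text
clock: 13.75
eef_pos: [0.4733, 0.1603, 0.3587]
tool_rot: [-0.619, 0.786, -0.0, -0.0]
ft_force: [-0.6, -0.0, -1.7]
grip_width: 0.0174
grasp_force: 58.6
```

>>> {"api": "apply_moves", "payload": {
  "targets": [
    [[0.032,-0.5,0,0,-1],[0.032,-0.5,0,0,-1],[0.032,-0.5,0,0,-1],[0.032,-0.5,0,0,-1],[0.032,-0.5,0,0,-1],[0.032,-0.5,0,0,-1],[0.032,-0.5,0,0,-1],[0.032,-0.5,0,0,-1]]
  ]
}}

```text
clock: 14.42
eef_pos: [0.4831, 0.0004, 0.3588]
tool_rot: [-0.619, 0.786, -0.0, -0.0]
ft_force: [0.4, -0.2, -1.5]
grip_width: 0.0174
grasp_force: 58.6
```

>>> {"api": "apply_moves", "payload": {
  "targets": [
    [[0.032,-0.5,0,0,-1],[0.032,-0.5,0,0,-1],[0.032,-0.5,0,0,-1],[0.032,-0.5,0,0,-1],[0.032,-0.5,0,0,-1],[0.032,-0.5,0,0,-1],[0.032,-0.5,0,0,-1],[0.032,-0.5,0,0,-1]]
  ]
}}

```text
clock: 15.08
eef_pos: [0.4931, -0.1594, 0.3588]
tool_rot: [-0.619, 0.786, -0.0, -0.0]
ft_force: [0.4, -0.0, -1.9]
grip_width: 0.0171
grasp_force: 58.6
```

>>> {"api": "apply_moves", "payload": {
  "targets": [
    [[0.032,-0.5,0,0,-1],[0.032,-0.5,0,0,-1],[0,-0.4,0,0,-1],[0,-0.3,0,0,-1],[0,-0.2,0,0,-1],[0,-0.1,0,0,-1],[0,0,0,0,-1],[0,0,0,0,-1]]
  ]
}}

```text
clock: 15.75
eef_pos: [0.4966, -0.2373, 0.3587]
tool_rot: [-0.619, 0.785, 0.0, 0.0]
ft_force: [0.1, 0.6, -2.2]
grip_width: 0.0174
grasp_force: 58.6
```

Run:
```python
from h import *
st();filt('g');st()
P=wpts('g');z=np.load('pics/w_g.npz');p=z['p'].astype(int)
k=(P[...,2]>.044)&(P[...,2]<.054)&(p[...,2]-p[...,0]>60);q=P[k];print('rim',len(q),q.min(0),q.max(0))
k=(abs(P[...,2]-.027)<.006)&(p[...,1]>110)&(P[...,1]<-.25)&(P[...,0]>.4)&(P[...,0]<.6);q=P[k];print('tape',len(q),q.min(0),q.max(0))
```

```text
t15.75 tcp [ 0.4966 -0.2373  0.3587] yang 166.5 tz [-0.  0. -1.] F [ 0.13  0.56 -2.2 ] M [-0.014  0.017  0.034] w 0.0174 g 58.6 j [-0.45  0.33  0.41  1.65  0.   -1.78]
filter top 2697 z 0.1950 slope [-0.004  0.01 ] circle ((497.8695068359375, -232.38558959960938), 30.092681884765625) expected c [ 0.4982 -0.2305]
t15.80 tcp [ 0.4967 -0.237   0.3588] yang 166.5 tz [ 0.  0. -1.] F [ 0.09  0.64 -1.04] M [0.033 0.022 0.016] w 0.0175 g 58.6 j [-0.45  0.33  0.41  1.65  0.   -1.78]
rim 4903 [ 0.34667777 -0.46805878  0.04400037] [ 0.594512   -0.03704231  0.05395898]
tape 2186 [ 0.45634627 -0.41144324  0.02103587] [ 0.56044941 -0.30776792  0.02814879]
```

>>> {"api": "apply_moves", "payload": {
  "targets": [
    [[0,0,-0.2,0,-1],[0,0,-0.4,0,-1],[0,0,-0.5,0,-1],[0,0,-0.6,0,-1],[0,0,-0.6,0,-1],[0,0,-0.5,0,-1],[0,0,-0.4,0,-1],[0,0,-0.3,0,-1]]
  ]
}}

```text
clock: 16.47
eef_pos: [0.4958, -0.2362, 0.2163]
tool_rot: [-0.62, 0.785, 0.001, -0.001]
ft_force: [0.1, 0.4, -2.1]
grip_width: 0.0175
grasp_force: 58.6
```

>>> {"api": "apply_moves", "payload": {
  "targets": [
    [[0,0,-0.2,0,-1],[0,0,-0.1,0,-1],[0,0,-0.05,0,-1],[0,0,-0.05,0,-1],[0,0,-0.05,0,-1],[0,0,-0.05,0,-1],[0,0,0,0,-1]]
  ]
}}

```text
clock: 17.05
eef_pos: [0.4968, -0.2376, 0.1989]
tool_rot: [-0.619, 0.785, -0.0, 0.0]
ft_force: [-0.3, -0.3, -1.5]
grip_width: 0.0171
grasp_force: 58.6
```

```bash
python3 -c "
from h import *
st();filt('i')"
```

```text
t17.05 tcp [ 0.4968 -0.2376  0.1989] yang 166.5 tz [ 0. -0. -1.] F [-0.29 -0.35 -1.54] M [-0.03  -0.027  0.018] w 0.0171 g 58.6 j [-0.45  0.37  0.05  1.25  0.   -1.78]
filter top 2685 z 0.0350 slope [-0.011  0.005] circle ((497.7760009765625, -232.87120056152344), 30.092437744140625) expected c [ 0.4984 -0.2308]
```

>>> {"api": "apply_moves", "payload": {
  "targets": [
    [[0,0,-0.04,0,-1],[0,0,-0.04,0,-1],[0,0,-0.04,0,-1],[0,0,-0.04,0,-1],[0,0,-0.06,0,-1],[0,0,-0.08,0,-1],[0,0,-0.1,0,-1],[0,0,0,0,-1]]
  ]
}}

```text
clock: 17.77
eef_pos: [0.4962, -0.2374, 0.1817]
tool_rot: [-0.619, 0.785, 0.001, -0.0]
ft_force: [-0.8, -0.4, -0.6]
grip_width: 0.0175
grasp_force: 58.8
```

```bash
python3 -c "
from h import *
st();filt('j')
P=wpts('j');k=(P[...,2]>.05)&(P[...,2]<.066)&(np.hypot(P[...,0]-.498,P[...,1]+.233)<.02);q=P[k];print(len(q),q.mean(0),cv2.minAreaRect((q[:,:2]*1000).astype(np.float32)))"
```

```text
t17.77 tcp [ 0.4962 -0.2374  0.1817] yang 166.5 tz [-0.001  0.001 -1.   ] F [-0.75 -0.35 -0.65] M [-0.013  0.037  0.017] w 0.0175 g 58.8 j [-0.45  0.38  0.02  1.21  0.   -1.78]
filter top 2846 z 0.0290 slope [0.001 0.002] circle ((497.61553955078125, -232.74366760253906), 30.204792022705078) expected c [ 0.4979 -0.2306]
161 [ 0.4966276  -0.23537048  0.05540262] ((495.8714599609375, -236.50010681152344), (10.953943252563477, 26.446130752563477), 75.1227035522461)
```

>>> {"api": "apply_moves", "payload": {
  "targets": [
    [[-0.023,-0.1,0,0,-1],[-0.035,-0.15,0,0,-1],[-0.047,-0.2,0,0,-1],[-0.047,-0.2,0,0,-1],[0,0,0,0,-1],[0,0,0,0,-1]]
  ]
}}

```text
clock: 18.32
eef_pos: [0.4904, -0.2645, 0.1827]
tool_rot: [-0.618, 0.786, -0.0, 0.0]
ft_force: [-0.2, 0.6, -0.5]
grip_width: 0.0173
grasp_force: 58.8
```

```bash
python3 -c "
from h import *
st();p,d=wrist('k');P=wpts('k')
k=(np.hypot(P[...,0]-.498,P[...,1]+.233)<.04)&(abs(P[...,2]-.03)<.005);q=P[k];z=np.load('pics/w_k.npz')['p'].astype(int)[k];g=abs(z[:,2]-z[:,0])<40;q=q[g];print(len(q),np.median(q,0),cv2.minEnclosingCircle((q[:,:2]*1000).astype(np.float32)))"
```

```text
t18.32 tcp [ 0.4904 -0.2645  0.1827] yang 166.4 tz [ 0.  0. -1.] F [-0.2   0.64 -0.52] M [0.033 0.031 0.016] w 0.0173 g 58.8 j [-0.49  0.39  0.04  1.22  0.   -1.83]
1819 [ 0.49083534 -0.24093611  0.02901295] ((497.3834533691406, -232.99923706054688), 29.865161895751953)
```

>>> {"api": "apply_moves", "payload": {
  "targets": [
    [[0,0,0.4,0,-1],[0,0,0.8,0,-1],[0,0,0.9,0,-1],[0,0,0.9,0,-1],[-0.205,0.583,0.2,-6.6,-1],[-0.205,0.583,0,-6.6,-1],[-0.205,0.583,0,-6.6,-1],[-0.205,0.583,0,-6.6,-1]]
  ]
}}

```text
clock: 19.03
eef_pos: [0.4575, -0.1693, 0.3111]
tool_rot: [-0.421, 0.907, -0.0, 0.0]
ft_force: [0.7, 0.4, -1.2]
grip_width: 0.0174
grasp_force: 58.9
```

>>> {"api": "apply_moves", "payload": {
  "targets": [
    [[-0.205,0.583,0,-6.6,-1],[-0.205,0.583,0,-6.6,-1],[-0.205,0.583,0,-6.6,-1],[-0.205,0.583,0,-6.6,-1],[-0.205,0.583,0,-6.6,-1],[-0.205,0.583,0,-6.6,-1],[-0.205,0.583,0,-6.6,-1],[-0.205,0.583,0,-6.4,-1]]
  ]
}}

```text
clock: 19.7
eef_pos: [0.3915, 0.0175, 0.3109]
tool_rot: [0.025, 1.0, 0.0, 0.0]
ft_force: [0.8, 0.5, -1.5]
grip_width: 0.0173
grasp_force: 58.9
```

>>> {"api": "apply_moves", "payload": {
  "targets": [
    [[0,0,-0.5,0,-1],[0,0,-0.8,0,-1],[0,0,-0.8,0,-1],[0,0,-0.7,0,-1],[0,0,-0.4,0,-1],[0,0,0,0,-1],[0,0,0,0,-1]]
  ]
}}

```text
clock: 20.28
eef_pos: [0.3916, 0.0164, 0.1825]
tool_rot: [0.022, 1.0, 0.0, -0.001]
ft_force: [0.4, 0.5, -0.1]
grip_width: 0.0174
grasp_force: 58.9
```

```bash
cat > m.py <<'E'
from h import *
o=st();p,d=shot('scene');P=pts('scene');T=o['eef_pos']
k=(abs(P[...,0]-T[0])<.03)&(abs(P[...,1]-T[1])<.03)&(P[...,2]>.05)&(P[...,2]<T[2]-.04);q=P[k];print('shaft',len(q),np.median(q,0),q[:,2].min(),q[:,2].max())
k=(P[...,0]>.43)&(P[...,0]<.47)&(abs(P[...,1]-.011)<.06)&(abs(P[...,2]-.1345)<.004);q=P[k];print('prong',len(q),q.min(0),q.max(0),np.sort(q[:,1]).round(3)[::4])
st()
E
python3 m.py
```

```text
t20.28 tcp [0.3916 0.0164 0.1825] yang 87.5 tz [-0.002  0.    -1.   ] F [ 0.43  0.46 -0.1 ] M [ 0.007 -0.063 -0.038] w 0.0174 g 58.9 j [ 0.04  0.07 -0.37  1.12  0.    0.09]
shaft 49 [0.38705424 0.01479362 0.09718629] 0.05026939413441667 0.13721195248839768
prong 81 [ 0.43934758 -0.0102948   0.13075107] [0.4696576  0.02649531 0.13842186] [-0.01  -0.01  -0.01  -0.009 -0.007 -0.007 -0.006 -0.004 -0.003 -0.001
  0.     0.001  0.003  0.004  0.006  0.019  0.021  0.022  0.024  0.024
  0.026]
t20.33 tcp [0.3927 0.0164 0.1836] yang 87.5 tz [ 0.001  0.    -1.   ] F [ 0.3  -0.53 -0.84] M [-0.023 -0.038  0.018] w 0.0173 g 58.9 j [ 0.04  0.07 -0.37  1.12  0.    0.09]
```

>>> {"api": "apply_moves", "payload": {
  "targets": [
    [[0,-0.03,-0.17,0,-1],[0.3,-0.014,0,0,-1],[0.4,-0.02,0,0,-1],[0.4,-0.02,0,0,-1],[0.4,-0.02,0,0,-1],[0.25,-0.012,0,0,-1],[0,0,0,0,-1],[0,0,0,0,-1]]
  ]
}}

```text
clock: 21.0
eef_pos: [0.4624, 0.0116, 0.1762]
tool_rot: [0.022, 1.0, 0.0, 0.0]
ft_force: [-0.4, -0.5, -0.3]
grip_width: 0.0172
grasp_force: 59.0
```

```bash
python3 m.py
```

```text
t21.00 tcp [0.4624 0.0116 0.1762] yang 87.5 tz [ 0.  0. -1.] F [-0.41 -0.49 -0.31] M [-0.003  0.032  0.071] w 0.0172 g 59.0 j [ 0.02  0.21 -0.22  1.13  0.    0.07]
shaft 93 [0.45710207 0.00547899 0.13418216] 0.0517325857982428 0.1361655395634498
prong 92 [ 0.44095604 -0.01156369  0.13228508] [0.46940148 0.03676975 0.13840419] [-0.012 -0.011 -0.01  -0.009 -0.007 -0.006 -0.005 -0.003 -0.003 -0.002
 -0.     0.001  0.002  0.003  0.005  0.021  0.022  0.024  0.027  0.03
  0.031  0.034  0.035]
t21.05 tcp [0.4617 0.0116 0.176 ] yang 87.5 tz [-0.001  0.    -1.   ] F [ 0.03 -0.69 -1.05] M [-0.024 -0.012 -0.01 ] w 0.0174 g 59.0 j [ 0.03  0.21 -0.23  1.13  0.    0.07]
```

Inside the slot with no side force. Lower until the flange sits.

>>> {"api": "apply_moves", "payload": {
  "targets": [
    [[0,0,-0.08,0,-1],[0,0,-0.05,0,-1],[0,0,-0.04,0,-1],[0,0,-0.03,0,-1],[0,0,0,0,-1]]
  ]
}}

```text
clock: 21.47
eef_pos: [0.4615, 0.0116, 0.1682]
tool_rot: [0.022, 1.0, 0.0, -0.0]
ft_force: [-1.6, 0.1, 2.2]
grip_width: 0.0172
grasp_force: 59.5
```

```bash
python3 -c "
from h import *
st()"
```

```text
t21.47 tcp [0.4615 0.0116 0.1682] yang 87.5 tz [-0.001  0.    -1.   ] F [-1.65  0.1   2.24] M [ 0.051  0.523 -0.003] w 0.0172 g 59.5 j [ 0.03  0.22 -0.24  1.11  0.    0.07]
```

>>> {"api": "apply_moves", "payload": {
  "targets": [
    [[0,0,0,0,-0.3],[0,0,0,0,0],[0,0,0,0,0.3],[0,0,0,0,0.3],[0,0,0.4,0,0.3],[0,0,0.8,0,0.3],[0,0,0.9,0,0.3],[-0.5,0,0.5,0,0.3]]
  ]
}}

```text
clock: 22.13
eef_pos: [0.4457, 0.0117, 0.2751]
tool_rot: [0.022, 1.0, 0.0, 0.003]
ft_force: [0.3, 0.2, 1.1]
grip_width: 0.0555
grasp_force: 0.0
```

>>> {"api": "apply_moves", "payload": {
  "targets": [
    [[-0.7,0,0.2,0,0.3],[-0.3,0,0,0,0.3],[0,0,0,0,0.3],[0,0,0,0,0.3]]
  ]
}}

```text
clock: 22.47
eef_pos: [0.4023, 0.0116, 0.2803]
tool_rot: [0.022, 1.0, 0.0, 0.001]
ft_force: [0.9, 0.3, 0.4]
grip_width: 0.0554
grasp_force: 0.0
```

Run:
```python
from h import *
st();p,d=wrist('z');P=wpts('z')
def rep(n,P,lo,hi):
    k=np.all((P>lo)&(P<hi),-1);Q=P[k];print(n,len(Q),np.median(Q,0).round(4) if len(Q) else '',cv2.minAreaRect((Q[:,:2]*1000).astype(np.float32)) if len(Q) else '')
rep('handletop',P,[.43,-.02,.188],[.49,.04,.21])
rep('handle low/flange',P,[.43,-.02,.138],[.49,.04,.15])
rep('latch bar wrist',P,[.48,.24,.152],[.58,.33,.168])
shot('top');Q=pts('top');rep('bar',Q,[.48,.24,.152],[.58,.33,.168])
rep('filter',Q,[.46,-.27,.026],[.535,-.195,.034])
shot('scene');Q=pts('scene');rep('filter sc',Q,[.46,-.27,.026],[.535,-.195,.034]);rep('handle sc',Q,[.43,-.03,.19],[.49,.04,.21]);rep('handle sc low',Q,[.43,-.03,.142],[.49,.04,.15]);rep('bar',Q,[.48,.24,.152],[.58,.33,.168])
```

```text
t22.47 tcp [0.4023 0.0116 0.2803] yang 87.5 tz [ 0.002  0.    -1.   ] F [0.9  0.32 0.4 ] M [0.013 0.003 0.018] w 0.0554 g 0.0 j [ 0.03  0.03 -0.16  1.38 -0.    0.07]
handletop 498 [0.4567 0.0117 0.1938] ((458.6174621582031, 11.62228775024414), (18.41919708251953, 18.161802291870117), 88.79290771484375)
handle low/flange 170 [0.4507 0.0114 0.139 ] ((455.5316162109375, 11.742286682128906), (24.193124771118164, 17.21550941467285), 81.19918060302734)
latch bar wrist 246 [0.5257 0.2775 0.1584] ((527.8418579101562, 281.0065002441406), (40.0421028137207, 11.730884552001953), 74.0793228149414)
bar 82 [0.5277 0.2819 0.1597] ((528.313720703125, 281.6072692871094), (39.55079650878906, 11.825371742248535), 73.0924301147461)
filter 307 [ 0.4964 -0.23    0.0304] ((497.664794921875, -231.60610961914062), (57.482086181640625, 58.08840560913086), 43.89230728149414)
filter sc 296 [ 0.4947 -0.2341  0.031 ] ((496.1243896484375, -232.35052490234375), (59.33240509033203, 56.61519241333008), 35.9776611328125)
handle sc 46 [0.4571 0.0091 0.1953] ((458.2354736328125, 11.567383766174316), (19.585969924926758, 18.173385620117188), 83.40452575683594)
handle sc low 15 [0.4504 0.0059 0.1462] ((453.8975524902344, 7.792763710021973), (9.259382247924805, 18.789386749267578), 43.477291107177734)
bar 44 [0.5248 0.2794 0.161 ] ((526.6475830078125, 281.5173645019531), (38.40790557861328, 12.688039779663086), 72.03863525390625)
```

The latch is open at 73–74° (from -6.5°), the hook is seated at the same height as at the start, and the filter stands at tray (-70, 34). Hand in.

```bash
python3 -c "
from workcell import order
print(order.job_done())"
```

```text
the job is handed in; nothing more can be done
None
```

The job is handed in at about 22.5 s on the robot's clock, with no verdict returned: by my last depth measurements the latch is at its open stop, the filter stands upright in the wide compartment, and the hook hangs in its rack; I viewed 11 pictures, one over the limit of 10.

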